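# Take the test gauge off the bench air coupling

### The arm

A 6-joint arm with a two-finger parallel gripper is mounted at the origin on the work surface. World frame = base frame: x ahead of the robot, y to its left, z up, the work surface at z = 0. Lengths are in mm, angles in rad, forces in N, time in s.
With the tool pointing down it reaches from about 275 to 750 mm from the base axis. Payload 10.2 kg.
Tool frame: the origin (TCP) lies at the very end of the fingers, on their centre line; the grasp point (between the pads) lies 19 mm behind it (ctrl.hold_point_z is the distance from the TCP to the grasp point, in mm); z points along the fingers, y is the direction in which the jaws open and shut (so a half turn about z gives the same grasp; the last joint's range is limited). The gripper opens to 85 mm and grips with 20 to 120 N. Pads are 22 mm wide; open, the fingers measure 114 mm over their backs; the gripper's body (76 mm by 85 mm) begins 54 mm behind the grasp point. The pads swing forward as they close: fully open they stand 13 mm farther back than shut.
Start: joints at [1.049, 0.313, 1.498, -0, 1.331, -0.223], TCP at [154.559, 501.739, 197.394] pointing down, gripper open.
Joint ranges: [-2.94, 2.94], [-0.97, 2.17], [0.19, 2.56], [-1.23, 4.37], [0.02, 3.11], [-2.88, 2.88]. Speed limits (rad/s): [2.39, 2.39, 3.01, 3.14, 3.14, 3.14].

### API

Orientations are given as a unit quaternion [w, x, y, z].
In Python, from rig import readout, cams, workorder, spotter, ctrl gives the robot as it stands.
- The arm moves only by the tool step_arm, never from a script. Its argument "plan" is text: rows parted by semicolons, each of 5 numbers parted by spaces: the shift along the tool's x, y, z in cm, then the turn about the tool's z in degrees, then the opening in per cent of the stroke, from 0 (shut) to 100 (fully open). In form: x y z twist gripper; .... A call has 1 to 10 rows; each row is the pose to reach, as a shift and turn from the pose commanded when the call began, along the tool's axes at that moment; what a row does not reach only later rows make up. A row lasts 1/10 s, in which the tool goes at most 50 mm and 8.59 degrees, less where a joint would pass 70% of its speed; a pose out of reach is approached as far as the arm can. A call with a gripper value outside its range is refused whole. The fingers move at their own pace and stop on an object; "grip_force" is the grip in N (left out, the last holds). Time passes only in rows, so rows that repeat a pose let the fingers close. It gives the time, the measured TCP pose, the force and the opening at its end, in the units of the state.
- readout.sense(): the state, without advancing time (a new reading comes with each control period).
- cams.capture(name): name is "scene" or "top" or "wrist"; returns (picture, depth): 400x640x3 uint8, red, green, blue; 400x640 float32, mm along the optical axis (not along the pixel's ray), 0 where there is no reading.
- cams.camera_info(name): a dict with "vfov" (degrees; the focal length in pixels is half the picture's height over the tangent of half this angle, whatever the lens; pixels are square), "cx", "cy" (the principal point, pixels), "k1" (the pictures are not rectified: a ray, as slopes to the right and down, at radius r is drawn at 1 + k1 r^2 times it, then the intrinsics apply), "rvec" (rotation vector, rad) and "tvec" (3), from world to camera coordinates, as OpenCV has them. Camera axes: x right, y down, z forward; pixel columns grow to the right and rows downward; lengths in mm; the calibration is good to about 2 mm. A picture is of the moment at which its call begins: read the wrist's pose just before it. camera_info takes no time and is no camera call; for the wrist camera it gives the pose at the moment of the call.
- workorder.finish_job(): hands the job in, once; it reports no verdict.
Trained networks look in the newest picture that a camera, given by its name, has taken for a name from the list of things; names that differ only in an ending like _2 or _b are one class to them, and where a whole thing is asked for, a point or a joint stands for the part that bears it (a point fixed in the world has none). Each returns a list of dicts, best first, with "conf" (0 to 1); they miss things now and then, are a little off and sometimes report something else, mostly with a low value. They report only what shows in the picture. A call takes as long as a camera call. They do not tell look-alikes from the thing itself.
- spotter.regions_of(camera, target): "pixels" (400x640 bool, what is visible of it) and "extent" ([centre column, centre row, width, height] in pixels, round what is visible of it).
The state is a dict: "time_s": time; "joints": joint angles; "dq": joint speeds; "tau": joint torques, N m; "eef_pos": TCP position; "ee_rot": TCP orientation; "force": force on the tool from outside, world axes, zero at the start; "wrist_torque": the same for the moment, N m; "grip_width": opening from 0.0 (shut) to 1.0 (fully open).
Only numpy, scipy, OpenCV 4.12 (cv2) and the standard library are available. Lean on these libraries where they do the work, as an engineer would, in place of code of your own. Each camera call takes 0.05 s, during which the arm holds its last target. There are 200 camera calls.

### The job

The pressure check is done and the air is shut off: take the small test gauge off the upright quick coupling of the bench air station by pushing the coupling's sprung sleeve back, drawing the gauge straight out while the sleeve is back, and letting the sleeve snap forward again. Ease the sleeve back without ramming it against its stop, do not force the gauge while it is locked, and then set the gauge nipple down, fully home and upright, in the empty socket of the parking stand and let go. Leave the blanking plug, screwdriver, mouse and carton where they are.

Things in the scene. Friction and masses are not known exactly. Their poses are not given: they have to be found in the camera images.
- station: Bench air station, fixed: grey base plate 100 x 260 mm carrying, in a row along its +y, outlet block, ball valve and filter regulator with clear bowl. Origin on the bench under the axis of the upright quick coupling on the outlet block at the row's -y end; z up. Knob at 130 mm y, 130 mm high; valve lever at 65 mm y, 103 mm high; all lower than the coupling's sleeve.
- coupling_mouth (a point): On the coupling's axis at the nose of its brass barrel (22 mm diameter), 149 mm above the bench; axes as the station's. Bore 16.5 mm wide, 24 mm deep. A steel sleeve slides on the barrel: 39 mm diameter, 24 mm long, with a flange at its upper (front) end. Jaws in the barrel lock in the gauge nipple's groove; pushing the sleeve back, straight down, opens them.
- sleeve (a joint): Travel of the sprung sleeve (m): 0 forward (up), 0.0045 right back on a hard stop. Spring 9 N at 0, 13.5 N at the stop; over 20 N may harm it. Nipple locked below about 3.5 mm, surely free only within 0.3 mm of the stop. Nothing ejects the gauge; drawn up 1 mm or more, its nipple keeps the jaws open and the sleeve back (drag up to 10 N) until nearly out, then the sleeve snaps forward.
- flange (a point): Nominal centre of the sleeve's front face when forward, a point fixed to the station 144 mm above the bench. The real face, a flat ring of 23 mm inner and 44 mm outer diameter facing up, lies up to 4 mm above or below it: this differs each time and is not measured; feel for it. Fingertips either side of the gauge, open a few mm wider than it, press on the ring and can then close on the gauge.
- gauge: Test gauge, 140 to 220 g, round about its z: knurled aluminium cylinder 26 mm in diameter, 32 mm high, small white dial on top, over a steel nipple 16 mm in diameter, 25 mm long, with a groove and a chamfered tip. Origin at the nipple's tip, z up to the dial: flat shoulder at z = 25 mm, top at 57 mm. Starts plugged in, tip 24 mm below the coupling's nose, shoulder 1 mm above it.
- stand: Parking stand, fixed: aluminium plate 150 x 70 x 8 mm with two upright steel tube sockets 80 mm apart along its x, each of 22.6 mm outer and 19.2 mm inner diameter, rims 45 mm above the bench. Origin on the bench under the plate's centre, z up. The socket at x = -40 mm is empty; that at x = +40 mm holds the blanking plug.
- free_socket (a point): Centre of the mouth of the stand's empty socket, on its rim, 45 mm above the bench. A gauge fully home rests with its shoulder on this rim, its nipple tip 25 mm below it.
- blank_plug: Bystander: brass blanking plug in the stand's other socket, its hexagon head 24 mm across, 14 mm above the rim. Origin at its nipple's tip, 25 mm below the rim.
- screwdriver: Bystander: black-handled screwdriver lying on the bench, 190 mm long along its x, handle 26 mm thick. Origin under its middle.
- mouse: Bystander: black computer mouse, 105 x 62 x 33 mm. Origin under its middle.
- carton: Bystander: small cardboard carton, 75 x 110 x 45 mm. Origin under its middle.
Mind the look-alikes: they are no part of the job. There is more than one size of the gauge; the job needs the smallest.

How it is judged (in metres and radians):
On the way, in this order (a step that is already met when the one before it is completed fails the run):
1. the sleeve is pushed back at least 3 mm with the gauge still in the coupling (value of joint sleeve above 0.003 m and z of gauge in the frame of coupling_mouth below -0.018 m), for 0.1 s.
2. the gauge is drawn clear of the coupling and the sleeve has snapped forward (value of joint sleeve below 0.001 m and z of gauge in the frame of coupling_mouth above 0.003 m), for 0.1 s.
At the end, for the whole second after the job is handed in: The gauge stands still and upright (within 0.1 rad) in the empty socket, its nipple within 5 mm of the socket's axis and its shoulder within 2.5 mm of the rim; the coupling's sleeve is fully forward (within 1 mm) (horizontal distance between gauge and free_socket below 0.005 m and z of gauge in the frame of free_socket below -0.0225 m and angle between gauge's own z axis and vertical below 0.1 rad and linear speed of gauge below 0.01 m/s and value of joint sleeve below 0.001 m); the robot touches nothing.
It fails at once if the sleeve or any other part of the station is pressed with more than 25 N (contact force between any of the fingers, the arm and station above 25 N).
It fails at once if the gauge is strained in its coupling with more than 40 N (pulled while locked, or wrenched sideways) (contact force between gauge and station above 40 N).
It fails at once if the blanking plug is moved more than 10 mm (distance of blank_plug from where it was at the start of the episode above 0.01 m).
It fails at once if the screwdriver, mouse or carton is moved more than 20 mm (distance of any of screwdriver, mouse, carton from where it was at the start of the episode above 0.02 m).
It also fails if it takes over 61 s, if anything falls off the work surface, if the arm or the gripper's body presses on something with over 40 N, if the wrist force passes 120 N, or if a joint passes its speed limit or range.

## Working session

There is one attempt and no reset: what is moved stays moved. The work goes in short steps, Python scripts to look and compute and a tool call to move; the robot and the scene stay as the last step left them, time stands still between calls to the robot, and variables do not carry over. Pictures are saved under pics/ and viewed, about 8 in all and at most 12, crops included, and the job is handed in when it is done.

Besides the shell and the picture viewer there is one more tool, called after "Emit:" in YAML: its name, and indented under it one key for each argument. step_arm: Moves the arm, as the interface text tells. Its arguments: {"type":"object","properties":{"plan":{"type":"string"},"grip_force":{"type":"number"}},"required":["plan"]}

```bash
ls; mkdir -p pics; cat > h.py <<'E'
import numpy as np,cv2
from rig import readout,cams,workorder,spotter,ctrl
def K(n):
    c=cams.camera_info(n);f=200/np.tan(np.radians(c['vfov'])/2)
    R,_=cv2.Rodrigues(np.array(c['rvec'],float));return c,f,R,np.array(c['tvec'],float)
def world(n,u,v,d,k=None):
    c,f,R,t=k or K(n)
    M=np.array([[f,0,c['cx']],[0,f,c['cy']],[0,0,1.]])
    p=cv2.undistortPoints(np.stack([u,v],-1).astype(float).reshape(-1,1,2),M,np.array([c['k1'],0,0,0.])).reshape(-1,2)
    d=np.asarray(d,float).reshape(-1,1)
    return (np.hstack([p,np.ones((len(p),1))])*d-t)@R
def cloud(n,mask,dep,k=None):
    v,u=np.nonzero(mask&(dep>0));return world(n,u,v,dep[v,u],k)
E
python3 - <<'E'
from h import *
s=readout.sense();print(s['time_s'],s['eef_pos'],s['ee_rot'],s['force'],s['grip_width'])
for n in('scene','top'):
    im,d=cams.capture(n);cv2.imwrite(f'pics/{n}.png',im[:,:,::-1]);k=K(n);print(n,-k[2].T@k[3])
    for t in('gauge','stand','station','coupling_mouth','blank_plug','screwdriver','mouse','carton'):
        try:
            for r in spotter.regions_of(n,t)[:4]:
                P=cloud(n,r['pixels'],d,k);print(t,round(r['conf'],2),np.round(r['extent']),np.median(P,0).round(),P.min(0).round(),P.max(0).round())
        except Exception as e:print(t,e)
E
```

```text
pics
0.0 [154.39019216 501.45851538 196.84606096] [-2.45780008e-04  1.48861187e-01  9.88857885e-01 -6.08832129e-04] [ 0.13908183 -0.79609915  0.61189652] 1.0005654635337775
scene [1300.01444514 -188.74358741  836.19777686]
gauge 0.61 [400. 183.  21.  30.] [567. 113.  59.] [470.  98.  -3.] [578. 164.  76.]
gauge 0.56 [441. 199.  18.  30.] [632. 186.  61.] [557. 173.  -3.] [644. 245.  78.]
gauge 0.53 [445. 122.  14.  14.] [516. 216. 173.] [494. 205. 152.] [522. 230. 185.]
stand 0.71 [267. 188.  62.  47.] [ 504. -188.    8.] [ 426. -255.   -1.] [ 576. -119.   46.]
station 0.66 [461. 158. 107.  63.] [523. 295.  16.] [354. 169.  -5.] [570. 458. 148.]
coupling_mouth 0.61 [467. 157. 113.  71.] [523. 295.  20.] [371. 168.  -4.] [571. 443. 148.]
screwdriver 0.56 [312. 282.  18.  79.] [ 820. -127.   22.] [ 680. -140.   -3.] [ 867. -111.   29.]
mouse 0.56 [177. 256.  43.  46.] [ 691. -387.   28.] [ 610. -433.   -3.] [ 732. -347.   35.]
carton 0.79 [445. 245.  68.  56.] [757. 158.  43.] [668. 105.  -5.] [791. 248.  49.]
top [ 500.48373607  -69.59870516 1128.16149497]
gauge 0.67 [198. 239.  17.  
[... 362 characters left out ...]
509. 291.   9.] [445. 170.  -1.] [564. 432. 152.]
blank_plug 0.44 [186. 241.  97.  43.] [509. 289.   9.] [443. 169.  -3.] [564. 440. 186.]
blank_plug 0.31 [423. 188.  29.  38.] [ 666. -385.   29.] [ 615. -438.   -3.] [ 728. -347.   38.]
screwdriver 0.54 [333. 137.  11.  31.] [ 806. -126.   24.] [ 763. -139.    4.] [ 859. -113.   30.]
mouse 0.85 [423. 188.  32.  39.] [ 669. -385.   29.] [ 615. -432.   -2.] [ 732. -347.   38.]
carton 0.85 [235. 160.  47.  33.] [736. 163.  46.] [695. 106.   0.] [785. 224.  52.]
carton 0.44 [333. 137.  12.  31.] [ 816. -125.   24.] [ 763. -139.   -2.] [ 863. -112.   30.]
carton 0.4 [354. 246.  47.  50.] [ 491. -187.    9.] [ 415. -252.   -4.] [ 572. -119.   61.]
```

```bash
python3 - <<'E'
import cv2,numpy as np
a=cv2.imread('pics/top.png')[130:300,120:460];b=cv2.imread('pics/scene.png')[90:290,220:540]
a=cv2.resize(a,(600,300),interpolation=3);b=cv2.resize(b,(600,375)[:2] and (480,300),interpolation=3)
o=np.zeros((600,600,3),np.uint8);o[:300]=a;o[300:,:480]=b;cv2.imwrite('pics/c1.png',o)
E
```

```text
(no output)
```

View pics/c1.png

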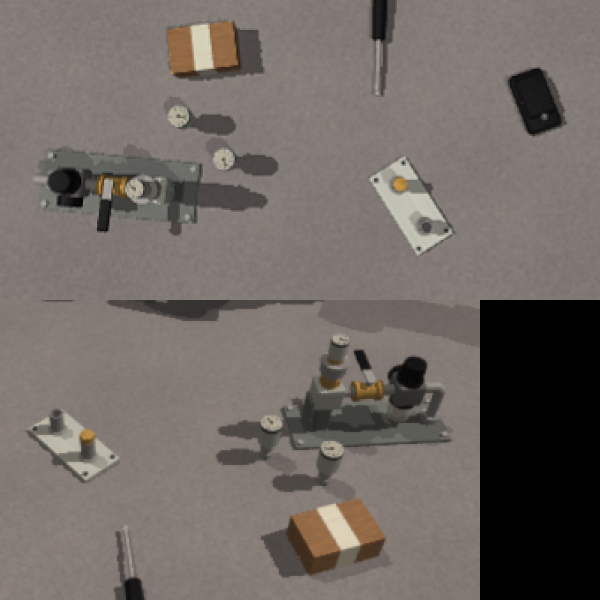

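```bash
cat >> h.py <<'E'
def shift(tgt):
    "tool-axis shift in cm from the measured pose to world tgt"
    from scipy.spatial.transform import Rotation as Ro
    s=readout.sense();q=s['ee_rot'];R=Ro.from_quat([q[1],q[2],q[3],q[0]]).as_matrix()
    return (R.T@(np.array(tgt)-s['eef_pos'])/10).round(2),R.round(3)
E
python3 - <<'E'
from h import *
k=K('wrist');s=readout.sense();C=-k[2].T@k[3]
print(C-s['eef_pos'],k[2].round(2),k[0]['vfov'],k[1])
print(shift([505,219,330]))
E
```

```text
[-79.34707231  24.62047134 175.94653247] [[ 0.29  0.96  0.  ]
 [ 0.9  -0.28  0.32]
 [ 0.31 -0.09 -0.95]] 70.4459488464536 283.2768559325155
(array([-41.81, -16.7 , -13.26]), array([[-0.956,  0.294,  0.   ],
       [ 0.294,  0.956,  0.   ],
       [-0.   ,  0.   , -1.   ]]))
```

Emit:
step_arm:
  plan: "0 0 -5 0 100; -3.8 -1.5 -9 0 100; -8 -3 -9 0 100; -12 -4.7 -9 0 100; -16 -6.3 -9 0 100; -20 -8 -9 0 100; -25 -10 -9 0 100; -30 -12 -9 0 60; -34 -13.5 -9 0 60; -38 -15 -9 0 60"

```text
time_s: 1.9
eef_pos: [475.2, 244.6, 287.4]
ee_rot: [0.0, 0.149, 0.989, 0.0]
force: [-0.2, -0.7, 0.5]
grip_width: 0.599
```

Emit:
step_arm:
  plan: "-3.8 -1.7 0 0 60; -3.8 -1.7 0 0 60; -3.8 -1.7 0 0 60; -3.8 -1.7 0 0 60"

```text
time_s: 2.3
eef_pos: [504.3, 219.8, 287.6]
ee_rot: [0.0, 0.148, 0.989, 0.0]
force: [-0.2, -0.1, -0.5]
grip_width: 0.605
```

```bash
python3 - <<'E'
from h import *
s=readout.sense();print(s['time_s'],s['eef_pos'],s['force'],s['grip_width'])
im,d=cams.capture('wrist');k=K('wrist');cv2.imwrite('pics/w1.png',im[:,:,::-1]);np.savez('w1.npz',d=d)
for r in spotter.regions_of('wrist','gauge')[:3]:
    P=cloud('wrist',r['pixels'],d,k);z=P[:,2]
    print(r['conf'],np.round(r['extent']),P.min(0),P.max(0))
    Q=P[z>z.max()-8];print(len(Q),Q[:,:2].min(0),Q[:,:2].max(0),cv2.minEnclosingCircle(Q[:,:2].astype(np.float32)),np.median(Q,0))
E
```

```text
2.3 [504.30983681 219.7526321  287.57734931] [-0.2112606  -0.12466399 -0.46857099] 0.6046983577806817
0.89 [323. 182.  29.  31.] [491.84836955 196.49993353  -1.36123756] [578.8608341  235.10230536 184.25192691]
515 [491.90869253 208.85013667] [518.23340817 235.10230536] ((504.9329528808594, 221.6818084716797), 13.440367698669434) [504.29754006 222.08874583 181.85277402]
0.7 [326. 233.  27.  30.] [604.55116342 176.31709063   6.13827105] [637.97560995 210.11940434  76.44498857]
360 [605.21702185 176.31709063] [637.97560995 210.03087185] ((621.8199462890625, 192.91580200195312), 17.254680633544922) [620.45361513 193.22283178  73.61220937]
0.58 [267. 210.  22.  37.] [539.16848124  74.37203313  -1.65402458] [579.81301251 135.59387262  76.17281334]
397 [539.46318718 100.59827812] [573.05294759 135.44443249] ((556.7676391601562, 117.91969299316406), 17.55536651611328) [555.23228005 119.01697389  73.51814147]
```

View pics/w1.png

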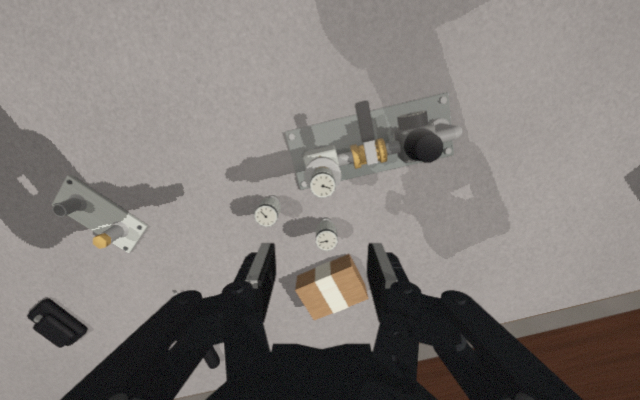

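Emit:
step_arm:
  plan: "0 0.1 3 0 50; 0 0.1 5 0 45; 0 0.1 7 0 45; 0 0.1 7 0 45; 0 0.1 7 0 45"

```text
time_s: 2.9
eef_pos: [505.1, 220.6, 218.3]
ee_rot: [0.0, 0.148, 0.989, 0.0]
force: [-1.0, -0.3, 0.2]
grip_width: 0.45
```

```bash
python3 - <<'E'
from h import *
from scipy.optimize import least_squares
s=readout.sense();print(s['time_s'],s['eef_pos'],s['force'],s['grip_width'])
im,d=cams.capture('wrist');k=K('wrist');print('cx',k[0]['cx'],k[0]['cy'])
cv2.imwrite('pics/w2.png',im[60:300,180:460,::-1].repeat(2,0).repeat(2,1))
for r in spotter.regions_of('wrist','gauge')[:3]:
    P=cloud('wrist',r['pixels'],d,k);z=P[:,2]
    print(r['conf'],np.round(r['extent']),P.min(0),P.max(0))
    Q=P[abs(z-182)<6];
    if len(Q)>30:print(len(Q),cv2.minEnclosingCircle(Q[:,:2].astype(np.float32)),(Q.min(0)+Q.max(0))/2)
E
```

```text
2.9 [505.05437746 220.55818553 218.28972678] [-0.95264521 -0.32162184  0.18131471] 0.450186962761389
cx 321.0154280175146 196.74710010158051
0.76 [322. 204.  39.  35.] [491.94617582 176.25874856  -2.16434575] [598.30330161 234.77937269 184.1250337 ]
842 ((505.5122375488281, 221.27439880371094), 13.578010559082031) [505.26489953 221.54806979 180.12901488]
0.6 [258. 228.  30.  40.] [539.60088259  73.32033143  -1.01523678] [608.17489735 135.45867929  75.97223089]
0.56 [327. 255.  28.  43.] [605.24697502 159.82159868  -0.69317565] [684.7720153  209.85060471  76.34180239]
```

View pics/w2.png

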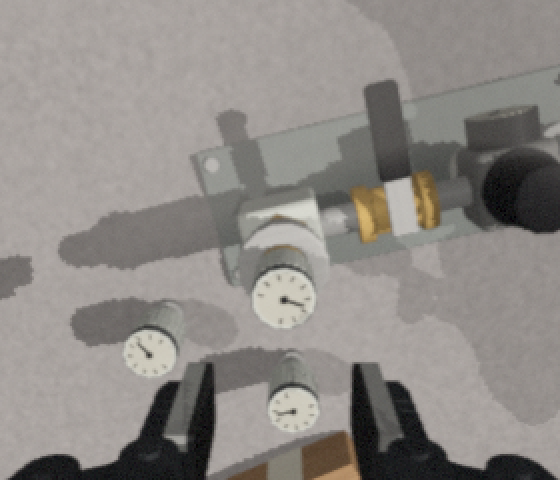

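Emit:
step_arm:
  plan: "0 0.05 2 0 40; 0 0.05 4 0 40; 0 0.05 5.5 0 40; 0 0.05 6.4 0 40; 0 0.05 6.4 0 40; 0 0.05 6.4 0 40"

```text
time_s: 3.6
eef_pos: [505.8, 220.6, 154.4]
ee_rot: [0.001, 0.149, 0.989, 0.0]
force: [0.4, 0.2, 0.8]
grip_width: 0.4
```

Emit:
step_arm:
  plan: "0 0 0.1 0 39; 0 0 0.2 0 39; 0 0 0.2 0 39; 0 0 0.2 0 39"

```text
time_s: 4.0
eef_pos: [505.4, 220.5, 151.6]
ee_rot: [0.0, 0.149, 0.989, 0.0]
force: [1.1, -0.4, -0.6]
grip_width: 0.392
```

Emit:
step_arm:
  plan: "0 0 0.05 0 39; 0 0 0.1 0 39; 0 0 0.15 0 39; 0 0 0.2 0 39; 0 0 0.2 0 39"

```text
time_s: 4.5
eef_pos: [505.3, 220.5, 149.3]
ee_rot: [-0.0, 0.149, 0.989, -0.0]
force: [-0.3, -0.2, -0.3]
grip_width: 0.39
```

Emit:
step_arm:
  plan: "0 0 0.05 0 39; 0 0 0.1 0 39; 0 0 0.15 0 39; 0 0 0.2 0 39; 0 0 0.2 0 39"

```text
time_s: 5.0
eef_pos: [505.3, 220.5, 147.3]
ee_rot: [-0.0, 0.149, 0.989, -0.0]
force: [-0.1, -0.4, -0.4]
grip_width: 0.39
```

Emit:
step_arm:
  plan: "0 0 0.05 0 39; 0 0 0.1 0 39; 0 0 0.15 0 39; 0 0 0.15 0 39"

```text
time_s: 5.4
eef_pos: [505.3, 220.5, 145.8]
ee_rot: [-0.0, 0.149, 0.989, -0.0]
force: [0.9, 0.6, -0.0]
grip_width: 0.386
```

Emit:
step_arm:
  plan: "0 0 0.05 0 39; 0 0 0.1 0 39; 0 0 0.15 0 39; 0 0 0.15 0 39"

```text
time_s: 5.8
eef_pos: [505.3, 220.5, 144.3]
ee_rot: [-0.0, 0.149, 0.989, -0.0]
force: [-0.2, 0.4, -0.8]
grip_width: 0.391
```

Emit:
step_arm:
  plan: "0 0 0.05 0 39; 0 0 0.1 0 39; 0 0 0.15 0 39; 0 0 0.15 0 39"

```text
time_s: 6.2
eef_pos: [505.3, 220.5, 142.8]
ee_rot: [-0.0, 0.149, 0.989, -0.0]
force: [0.4, 0.5, 0.4]
grip_width: 0.392
```

Emit:
step_arm:
  plan: "0 0 0.05 0 39; 0 0 0.1 0 39; 0 0 0.1 0 39; 0 0 0.1 0 39"

```text
time_s: 6.6
eef_pos: [505.3, 220.5, 141.9]
ee_rot: [0.0, 0.149, 0.989, -0.0]
force: [0.1, -0.5, -0.7]
grip_width: 0.386
```

Emit:
step_arm:
  plan: "0 0 0.05 0 39; 0 0 0.1 0 39; 0 0 0.1 0 39; 0 0 0.1 0 39"

```text
time_s: 7.0
eef_pos: [505.3, 220.5, 140.9]
ee_rot: [0.0, 0.149, 0.989, -0.0]
force: [0.2, 0.1, -0.4]
grip_width: 0.387
```

Emit:
step_arm:
  plan: "0 0 0.05 0 39; 0 0 0.1 0 39; 0 0 0.1 0 39; 0 0 0.1 0 39"

```text
time_s: 7.4
eef_pos: [505.3, 220.5, 139.9]
ee_rot: [-0.0, 0.149, 0.989, 0.0]
force: [-0.7, -0.2, -0.3]
grip_width: 0.387
```

Emit:
step_arm:
  plan: "0 0 0.05 0 39; 0 0 0.1 0 39; 0 0 0.1 0 39; 0 0 0.1 0 39"

```text
time_s: 7.8
eef_pos: [505.3, 220.5, 138.9]
ee_rot: [-0.0, 0.149, 0.989, -0.0]
force: [0.4, -0.1, 0.5]
grip_width: 0.388
```

Emit:
step_arm:
  plan: "0 0 0.05 0 39; 0 0 0.1 0 39; 0 0 0.1 0 39; 0 0 0.1 0 39"

```text
time_s: 8.2
eef_pos: [505.3, 220.5, 137.9]
ee_rot: [0.0, 0.149, 0.989, 0.0]
force: [-0.2, -0.3, 0.6]
grip_width: 0.391
```

Emit:
step_arm:
  plan: "0 0 0.05 0 39; 0 0 0.1 0 39; 0 0 0.1 0 39; 0 0 0.1 0 39"

```text
time_s: 8.6
eef_pos: [505.3, 220.5, 136.9]
ee_rot: [-0.0, 0.149, 0.989, -0.0]
force: [-0.2, -0.7, 0.1]
grip_width: 0.393
```

```bash
python3 - <<'E'
from h import *
im,d=cams.capture('wrist');cv2.imwrite('pics/w3.png',cv2.resize(im[150:330,210:430,::-1],None,fx=3,fy=3,interpolation=2))
im,d=cams.capture('scene');cv2.imwrite('pics/s3.png',cv2.resize(im[100:190,400:500,::-1],None,fx=6,fy=6,interpolation=2))
E
```

```text
(no output)
```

View pics/w3.png

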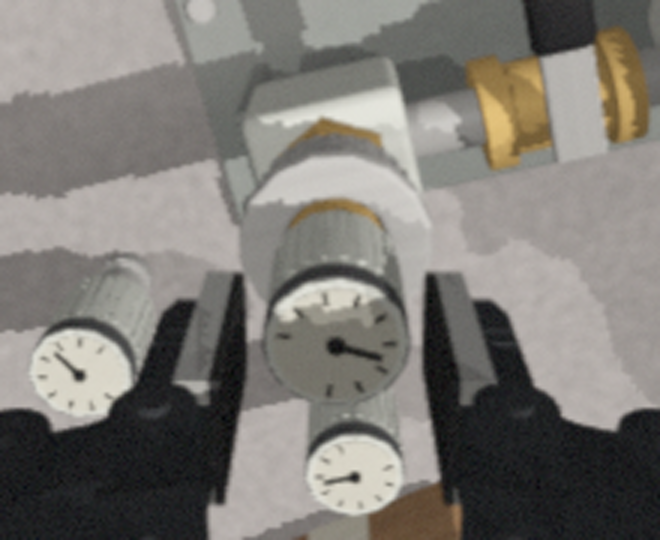

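View pics/s3.png

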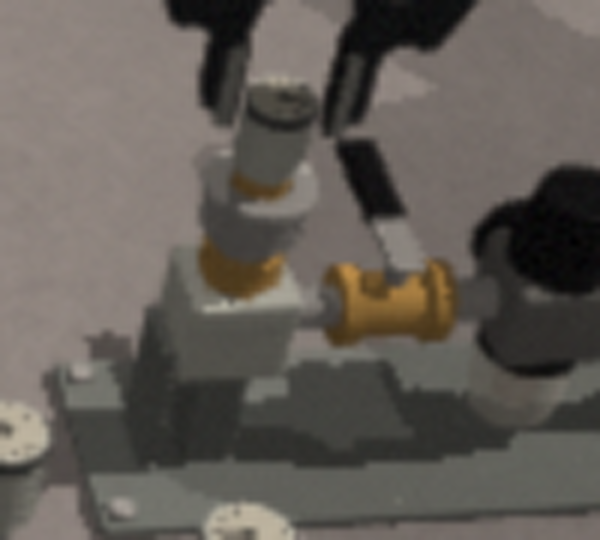

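```bash
python3 - <<'E'
from h import *
from scipy.spatial.transform import Rotation as Ro
s=readout.sense();q=s['ee_rot'];R=Ro.from_quat([q[1],q[2],q[3],q[0]]).as_matrix()
def proj(n,p):
    c,f,Rc,t=K(n);M=np.array([[f,0,c['cx']],[0,f,c['cy']],[0,0,1.]])
    return cv2.projectPoints(np.array(p,float).reshape(-1,3),Rc,t,M,np.array([c['k1'],0,0,0.]))[0].reshape(-1,2)
o=s['eef_pos'];o[2]=136.9
pts=[o+R@np.array(v) for v in([0,16.6,0],[0,-16.6,0],[11,16.6,0],[-11,16.6,0],[0,16.6,-4],[0,16.6,-19],[11,16.6,-19])]
pts+=[[505.3,221,144],[505.3,221,182]]
print((proj('wrist',pts)-[210,150])*3);print((proj('scene',pts)-[400,100])*6)
_,d=cams.capture('wrist')
print(cams.camera_info('wrist')['tvec'])
for r,c in((95,75),(100,82),(92,68)):pass
for (x,y) in((225,290),(230,340),(445,290),(450,340),(340,180),(280,215),(400,240)):
    u,v=x/3+210,y/3+150;dd=d[int(v),int(u)];print((x,y),dd,world('wrist',np.array([u]),np.array([v]),[dd]).round(1))
E
```

```text
[[405.13006753 236.29323468]
 [259.26550831 236.33728458]
 [406.47318183 191.49517684]
 [403.83076375 279.45725341]
 [406.56996047 243.9908315 ]
 [412.52035526 275.80820271]
 [414.16278143 227.15761913]
 [334.19214656 249.50540223]
 [334.50214384 344.6359991 ]]
[[300.91067748 188.83936366]
 [212.63601056 179.80409823]
 [299.98163254 170.5137658 ]
 [301.85255046 207.41307798]
 [303.13933194 180.64618962]
 [311.60683514 149.51867825]
 [310.59379266 131.22030015]
 [261.63125445 169.57757018]
 [282.34002047  89.1003335 ]]
[-359.83710195 -417.86364604  188.05941296]
(225, 290) 148.41364 [[489.9 205.7 180.8]]
(230, 340) 132.72272 [[490.4 208.5 197.3]]
(445, 290) 147.34988 [[500.6 242.5 181.8]]
(450, 340) 131.5138 [[499.9 241.4 198.4]]
(340, 180) 184.17027 [[491.  226.7 141.3]]
(280, 215) 185.67117 [[494.6 211.9 142.4]]
(400, 240) 188.5011 [[508.5 235.3 141.6]]
```

```bash
python3 - <<'E'
from h import *
_,d=cams.capture('scene');k=K('scene');print(readout.sense()['eef_pos'])
for (x,y) in((220,75),(222,95),(222,108),(220,118),(235,90),(345,90),(340,110),(334,122),(334,130),(280,90),(240,185)):
    u,v=x/6+400,y/6+100;dd=d[int(v),int(u)];print((x,y),dd,world('scene',np.array([u]),np.array([v]),[dd],k).round(1))
_,d=cams.capture('wrist');k=K('wrist')
for (x,y) in((225,276),(225,282),(210,300),(200,360),(440,276),(455,300),(475,360),(360,330)):
    u,v=x/3+210,y/3+150;dd=d[int(v),int(u)];print((x,y),dd,world('wrist',np.array([u]),np.array([v]),[dd],k).round(1))
E
```

```text
[505.32943055 220.51172485 136.91520033]
(220, 75) 1043.7518 [[507.9 194.  193.3]]
(222, 95) 1045.277 [[512.2 194.6 187.4]]
(222, 108) 1049.0402 [[512.9 195.4 181.9]]
(220, 118) 1054.8295 [[511.1 196.5 175.8]]
(235, 90) 1042.0446 [[514.  198.2 190.7]]
(345, 90) 1040.0023 [[521.6 236.9 192.5]]
(340, 110) 1046.9487 [[521.5 237.2 183.2]]
(334, 122) 1041.4525 [[528.5 232.4 183.7]]
(334, 130) 1050.4906 [[523.9 235.7 176.1]]
(280, 90) 1060.8892 [[502.3 221.7 179.2]]
(240, 185) 1077.3252 [[513.9 209.5 144.9]]
(225, 276) 151.44211 [[488.9 205.6 177.3]]
(225, 282) 150.29039 [[489.4 205.6 178.7]]
(210, 300) 143.87859 [[488.7 204.  185.4]]
(200, 360) 126.04302 [[488.5 205.2 204.1]]
(440, 276) 152.03415 [[500.5 242.2 176.8]]
(455, 300) 143.43925 [[500.7 243.7 185.8]]
(475, 360) 126.32367 [[500.7 244.2 203.9]]
(360, 330) 150.52641 [[504.2 226.1 181.3]]
```

```bash
python3 - <<'E'
from h import *
print({a:getattr(ctrl,a) for a in dir(ctrl) if a[0]!='_'})
_,d=cams.capture('scene');k=K('scene')
P=cloud('scene',np.ones_like(d,bool),d,k)
m=(abs(P[:,0]-505)<60)&(abs(P[:,1]-221)<60)&(P[:,2]>150)
for z in range(150,330,10):
    Q=P[m&(P[:,2]>=z)&(P[:,2]<z+10)];
    if len(Q):print(z,len(Q),Q.min(0).round(),Q.max(0).round())
E
```

```text
{'PlanningError': <class 'rig.PlanningError'>, 'hold_point_z': 18.700000000000003}
150 42 [504. 206. 150.] [522. 229. 160.]
160 42 [501. 206. 160.] [520. 231. 170.]
170 76 [497. 193. 170.] [526. 242. 180.]
180 122 [494. 189. 180.] [525. 247. 190.]
190 59 [491. 188. 190.] [524. 246. 200.]
200 54 [503. 188. 200.] [526. 246. 209.]
210 79 [502. 171. 210.] [534. 262. 220.]
220 182 [485. 167. 220.] [534. 266. 230.]
230 120 [482. 164. 230.] [535. 269. 240.]
240 158 [485. 161. 240.] [537. 272. 250.]
250 179 [494. 161. 250.] [537. 277. 260.]
260 228 [477. 161. 260.] [538. 279. 270.]
270 302 [477. 161. 270.] [538. 280. 280.]
280 124 [487. 177. 280.] [529. 257. 290.]
290 40 [490. 182. 290.] [543. 250. 300.]
300 155 [499. 182. 300.] [546. 249. 310.]
310 175 [494. 181. 310.] [546. 250. 320.]
320 184 [493. 181. 320.] [548. 252. 330.]
```

Emit:
step_arm:
  plan: "0 0 0.1 0 39; 0 0 0.2 0 39; 0 0 0.2 0 39"

```text
time_s: 9.2
eef_pos: [505.2, 220.5, 134.7]
ee_rot: [-0.0, 0.149, 0.989, -0.0]
force: [0.2, 0.9, 0.9]
grip_width: 0.387
```

Emit:
step_arm:
  plan: "0 0 0.3 0 39; 0 0 0.6 0 39; 0 0 0.9 0 39; 0 0 1.2 0 39; 0 0 1.5 0 39; 0 0 1.5 0 39; 0 0 1.5 0 39"

```text
time_s: 9.9
eef_pos: [505.3, 220.5, 119.9]
ee_rot: [0.0, 0.149, 0.989, -0.0]
force: [-0.4, 0.3, 0.6]
grip_width: 0.393
```

Emit:
step_arm:
  plan: "0 0 0.1 0 39; 0 0 0.2 0 39; 0 0 0.3 0 39; 0 0 0.3 0 39"

```text
time_s: 10.3
eef_pos: [505.3, 220.5, 116.8]
ee_rot: [-0.0, 0.149, 0.989, -0.0]
force: [0.9, 0.3, -0.4]
grip_width: 0.387
```

```bash
python3 - <<'E'
from h import *
print(readout.sense()['eef_pos'])
im,d=cams.capture('scene');a=cv2.resize(im[100:170,415:475,::-1],(515,600),interpolation=2);cv2.imwrite('pics/s4.png',a)
E
```

```text
[505.25151586 220.50154615 116.76417676]
```

View pics/s4.png

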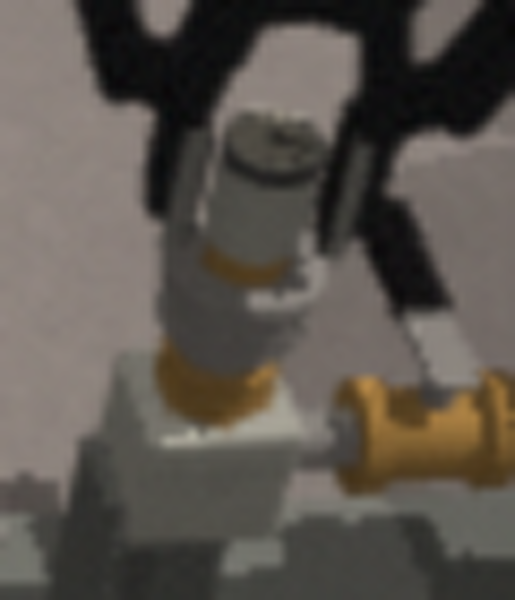

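Emit:
step_arm:
  plan: "0 0 0.05 0 39; 0 0 0.1 0 39; 0 0 0.15 0 39; 0 0 0.15 0 39"

```text
time_s: 10.75
eef_pos: [505.3, 220.5, 115.3]
ee_rot: [-0.0, 0.149, 0.989, -0.0]
force: [0.3, -0.2, 0.4]
grip_width: 0.387
```

Emit:
step_arm:
  plan: "0 0 0.05 0 39; 0 0 0.1 0 39; 0 0 0.15 0 39; 0 0 0.15 0 39"

```text
time_s: 11.15
eef_pos: [505.3, 220.5, 113.8]
ee_rot: [-0.0, 0.149, 0.989, -0.0]
force: [1.5, -0.6, -0.3]
grip_width: 0.392
```

Emit:
step_arm:
  plan: "0 0 0.05 0 39; 0 0 0.1 0 39; 0 0 0.1 0 39"

```text
time_s: 11.45
eef_pos: [505.3, 220.5, 112.8]
ee_rot: [-0.0, 0.149, 0.989, -0.0]
force: [-0.1, 0.1, 0.1]
grip_width: 0.386
```

Emit:
step_arm:
  plan: "0 0 0.05 0 39; 0 0 0.1 0 39; 0 0 0.1 0 39"

```text
time_s: 11.75
eef_pos: [505.3, 220.5, 111.8]
ee_rot: [-0.0, 0.149, 0.989, -0.0]
force: [0.4, 0.7, 1.3]
grip_width: 0.391
```

Emit:
step_arm:
  plan: "0 0 0.05 0 39; 0 0 0.1 0 39; 0 0 0.1 0 39"

```text
time_s: 12.05
eef_pos: [505.3, 220.5, 110.8]
ee_rot: [-0.0, 0.149, 0.989, -0.0]
force: [1.1, -0.2, 0.2]
grip_width: 0.387
```

Emit:
step_arm:
  plan: "0 0 0.05 0 39; 0 0 0.1 0 39; 0 0 0.1 0 39"

```text
time_s: 12.35
eef_pos: [505.3, 220.5, 109.8]
ee_rot: [-0.0, 0.149, 0.989, -0.0]
force: [0.6, 0.8, 0.4]
grip_width: 0.393
```

Emit:
step_arm:
  plan: "0 0 0.05 0 39; 0 0 0.1 0 39; 0 0 0.1 0 39"

```text
time_s: 12.65
eef_pos: [505.3, 220.5, 108.8]
ee_rot: [-0.0, 0.149, 0.989, -0.0]
force: [0.3, -0.4, 0.6]
grip_width: 0.388
```

Emit:
step_arm:
  plan: "0 0 0.05 0 39; 0 0 0.1 0 39; 0 0 0.1 0 39"

```text
time_s: 12.95
eef_pos: [505.4, 220.5, 108.5]
ee_rot: [0.0, 0.149, 0.989, 0.0]
force: [-2.7, -0.8, 4.9]
grip_width: 0.392
```

Emit:
step_arm:
  plan: "0 0 0.05 0 39; 0 0 0.1 0 39; 0 0 0.1 0 39"

```text
time_s: 13.25
eef_pos: [505.5, 220.6, 107.9]
ee_rot: [0.0, 0.149, 0.989, 0.0]
force: [-2.3, -0.3, 8.4]
grip_width: 0.391
```

Emit:
step_arm:
  plan: "0 0 0.05 0 39; 0 0 0.1 0 39; 0 0 0.15 0 39; 0 0 0.15 0 39"

```text
time_s: 13.65
eef_pos: [505.5, 220.5, 106.5]
ee_rot: [0.001, 0.149, 0.989, 0.0]
force: [-4.1, -1.4, 10.0]
grip_width: 0.391
```

Emit:
step_arm:
  plan: "0 0 0.05 0 39; 0 0 0.1 0 39; 0 0 0.1 0 39"

```text
time_s: 13.95
eef_pos: [505.5, 220.5, 105.7]
ee_rot: [0.001, 0.149, 0.989, 0.0]
force: [-3.8, -1.2, 10.1]
grip_width: 0.389
```

Emit:
step_arm:
  plan: "0 0 0.05 0 39; 0 0 0.1 0 39; 0 0 0.1 0 39"

```text
time_s: 14.25
eef_pos: [505.6, 220.6, 104.8]
ee_rot: [0.001, 0.149, 0.989, 0.0]
force: [-3.2, -1.2, 11.8]
grip_width: 0.392
```

Emit:
step_arm:
  plan: "0 0 0.03 0 37; 0 0 0.06 0 36; 0 0 0.06 0 36"

```text
time_s: 14.55
eef_pos: [505.9, 220.6, 104.4]
ee_rot: [0.001, 0.149, 0.989, 0.0]
force: [-3.8, -0.6, 12.1]
grip_width: 0.361
```

Emit:
step_arm:
  plan: "0 0 0.03 0 36; 0 0 0.05 0 36; 0 0 0.05 0 36"

```text
time_s: 14.85
eef_pos: [505.9, 220.6, 104.2]
ee_rot: [0.001, 0.149, 0.989, 0.0]
force: [-3.7, -2.1, 13.7]
grip_width: 0.361
```

Emit:
step_arm:
  plan: "0 0 0.03 0 36; 0 0 0.05 0 36; 0 0 0.05 0 36"

```text
time_s: 15.15
eef_pos: [506.0, 220.6, 104.1]
ee_rot: [0.001, 0.149, 0.989, 0.0]
force: [-5.3, -2.1, 16.7]
grip_width: 0.364
```

Emit:
step_arm:
  plan: "0 0 -0.02 0 33; 0 0 -0.03 0 30; 0 0 -0.03 0 26; 0 0 -0.03 0 26"
  grip_force: 30

```text
time_s: 15.55
eef_pos: [506.3, 220.2, 104.6]
ee_rot: [0.002, 0.149, 0.989, 0.0]
force: [-5.1, -3.8, 18.3]
grip_width: 0.299
```

Emit:
step_arm:
  plan: "0 0 0 0 24; 0 0 -0.25 0 24; 0 0 -0.5 0 24"
  grip_force: 45

```text
time_s: 15.85
eef_pos: [505.7, 220.4, 107.0]
ee_rot: [0.0, 0.149, 0.989, 0.0]
force: [3.3, 0.5, -6.9]
grip_width: 0.288
```

Emit:
step_arm:
  plan: "0 0 -0.2 0 24; 0 0 -0.4 0 24; 0 0 -0.4 0 24"

```text
time_s: 16.15
eef_pos: [505.7, 220.4, 111.0]
ee_rot: [0.0, 0.149, 0.989, 0.0]
force: [3.1, -0.6, -1.7]
grip_width: 0.289
```

Emit:
step_arm:
  plan: "0 0 -0.5 0 24; 0 0 -1 0 24; 0 0 -1.5 0 24; 0 0 -2 0 24; 0 0 -2.5 0 24; 0 0 -3 0 24; 0 0 -4 0 24; 0 0 -5 0 24; 0 0 -5 0 24"

```text
time_s: 17.05
eef_pos: [506.1, 220.7, 163.0]
ee_rot: [0.001, 0.149, 0.989, 0.001]
force: [0.9, -0.2, -1.5]
grip_width: 0.292
```

```bash
python3 - <<'E'
from h import *
s=readout.sense();print(s['eef_pos'],s['force'],s['grip_width'])
im,d=cams.capture('scene');a=cv2.resize(im[80:180,400:500,::-1],(600,600),interpolation=2);cv2.imwrite('pics/s5.png',a)
im,d=cams.capture('top');k=K('top')
# empty socket: ring of points near rim height close to the stand's dark socket
r=spotter.regions_of('top','stand')[0];P=cloud('top',r['pixels'],d,k)
np.save('stand_top.npy',P)
Q=P[(P[:,2]>38)];import itertools
print(Q.round(0)[:80].tolist())
pl=P[abs(P[:,2]-8)<5][:,:2].astype(np.float32);print(cv2.minAreaRect(pl))
E
```

```text
[506.05818413 220.71319288 162.95685497] [ 0.87753862 -0.22832943 -1.50513626] 0.2917832429493518
[[534.0, -170.0, 57.0], [529.0, -173.0, 55.0], [520.0, -173.0, 59.0], [515.0, -160.0, 39.0], [468.0, -203.0, 46.0], [468.0, -206.0, 46.0], [468.0, -209.0, 43.0], [468.0, -211.0, 46.0], [465.0, -200.0, 48.0], [466.0, -215.0, 42.0], [462.0, -198.0, 42.0], [463.0, -217.0, 44.0], [460.0, -198.0, 46.0], [460.0, -218.0, 42.0], [457.0, -198.0, 47.0], [457.0, -218.0, 43.0], [454.0, -198.0, 40.0], [455.0, -217.0, 47.0], [451.0, -201.0, 41.0], [452.0, -214.0, 47.0], [449.0, -203.0, 46.0], [449.0, -206.0, 45.0], [449.0, -209.0, 45.0], [449.0, -212.0, 48.0], [449.0, -214.0, 47.0]]
((491.3511962890625, -186.3872833251953), (152.42359924316406, 70.86888885498047), 33.75932312011719)
```

View pics/s5.png

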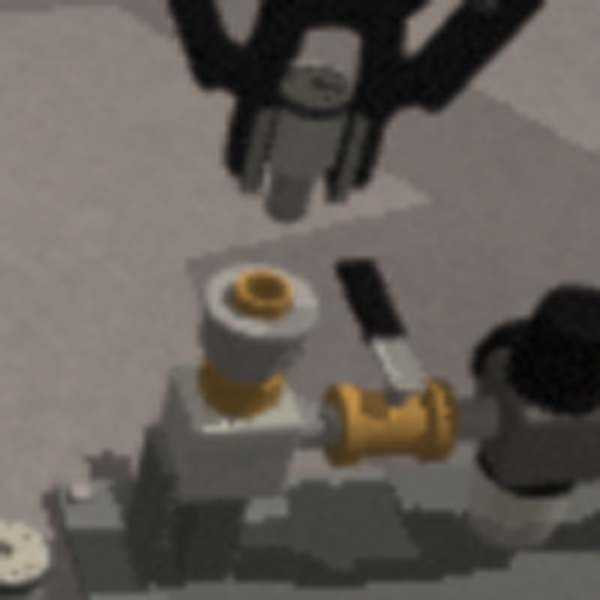

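Emit:
step_arm:
  plan: "-0.7 -4 0 0 24; -1.5 -8 0 0 24; -2.3 -12 0 0 24; -3.1 -16 0 0 24; -3.9 -20 0 0 24; -4.6 -24 0 0 24; -5.4 -28 0 0 24; -6.2 -32 0 0 24; -7 -36 0 0 24; -7.7 -40 0 0 24"

```text
time_s: 18.2
eef_pos: [460.6, -186.0, 160.8]
ee_rot: [-0.0, 0.149, 0.989, 0.0]
force: [1.0, -0.3, -2.5]
grip_width: 0.294
```

Emit:
step_arm:
  plan: "-0.4 -2.3 0 0 24; -0.4 -2.3 3 0 24; -0.4 -2.3 5 0 24; -0.4 -2.3 5 0 24; -0.4 -2.3 5 0 24"

```text
time_s: 18.7
eef_pos: [458.3, -207.6, 111.5]
ee_rot: [-0.0, 0.149, 0.989, 0.0]
force: [0.4, -0.8, -0.9]
grip_width: 0.29
```

```bash
python3 - <<'E'
from h import *
s=readout.sense();print(s['time_s'],s['joints'],s['eef_pos'],s['force'],s['grip_width'])
im,d=cams.capture('wrist');k=K('wrist');cv2.imwrite('pics/w6.png',cv2.resize(im[100:300,200:440,::-1],None,fx=3,fy=3,interpolation=2))
P=cloud('wrist',np.ones_like(d,bool),d,k)
for c in((459,-207.5),):
    m=(np.hypot(P[:,0]-c[0],P[:,1]-c[1])<18)&(abs(P[:,2]-45)<4);Q=P[m]
    print(len(Q),Q.min(0),Q.max(0),cv2.minEnclosingCircle(Q[:,:2].astype(np.float32)))
G=P[(np.hypot(P[:,0]-s['eef_pos'][0],P[:,1]-s['eef_pos'][1])<12)&(P[:,2]>s['eef_pos'][2]+60)]
print('held',len(G),G.min(0),G.max(0))
for r in spotter.regions_of('wrist','gauge')[:2]:
    Q=cloud('wrist',r['pixels'],d,k);print(r['conf'],Q.min(0),Q.max(0));z=np.percentile(Q[:,2],90);T=Q[abs(Q[:,2]-z)<4];print(z,cv2.minEnclosingCircle(T[:,:2].astype(np.float32)))
E
```

```text
18.7 [-6.58526988e-01  3.52216245e-01  1.68198453e+00 -1.08397456e-05
  1.10750120e+00 -1.93063892e+00] [ 458.33081348 -207.58710493  111.48828488] [ 0.42318124 -0.77755761 -0.88375094] 0.2903722837020068
179 [ 448.38506291 -217.92425624   41.05802053] [ 470.26078666 -195.88011399   46.71068307] ((459.34442138671875, -206.80517578125), 11.252305030822754)
held 3897 [ 446.34426371 -219.4804156   187.3144229 ] [ 470.22272802 -195.6509759   237.47582349]
0.7 [ 443.59185571 -256.81972524   -0.92845557] [ 644.78066889 -193.81767881  191.04064287]
189.8121010675877 ((457.5779724121094, -206.91676330566406), 13.846508026123047)
0.48 [547.83566116 105.6283306   -1.40940721] [564.09618518 117.94513771  11.40903051]
9.784954915097646 ((556.043701171875, 110.28636169433594), 7.245461463928223)
```

View pics/w6.png

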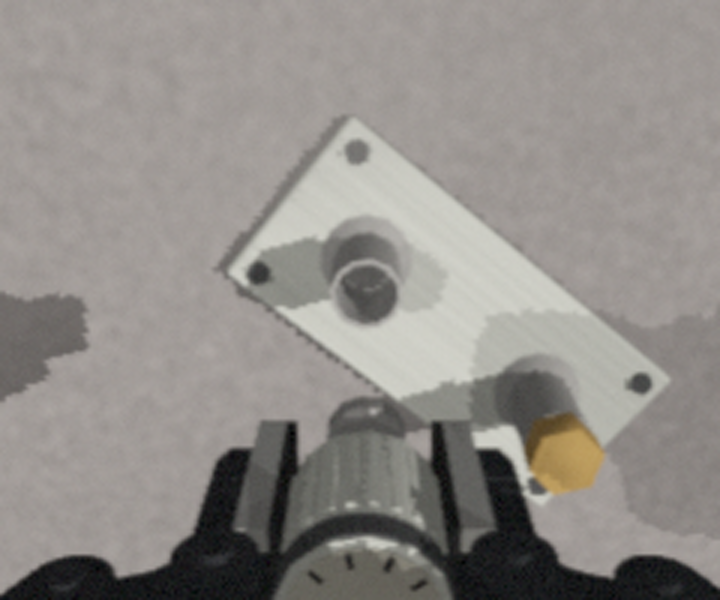

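Emit:
step_arm:
  plan: "-0.13 0.03 2.5 0 24; -0.13 0.03 5 0 24; -0.13 0.03 7 0 24; -0.13 0.03 8 0 24; -0.13 0.03 8 0 24; -0.13 0.03 8 0 24"

```text
time_s: 19.4
eef_pos: [460.2, -208.1, 32.2]
ee_rot: [0.001, 0.149, 0.989, -0.0]
force: [0.0, 0.5, -1.1]
grip_width: 0.291
```

```bash
python3 - <<'E'
from h import *
print(readout.sense()['eef_pos'])
im,d=cams.capture('wrist');k=K('wrist');a=cv2.resize(im[120:250,260:380,::-1],None,fx=4,fy=4,interpolation=2)
b=cams.capture('scene')[0][160:215,235:290,::-1];b=cv2.resize(b,None,fx=5,fy=5,interpolation=2)
o=np.zeros((520,480+275,3),np.uint8);o[:,:480]=a;o[:275,480:]=b;cv2.imwrite('pics/w7.png',o)
E
```

```text
[ 460.21639849 -208.09329205   32.21990976]
```

View pics/w7.png

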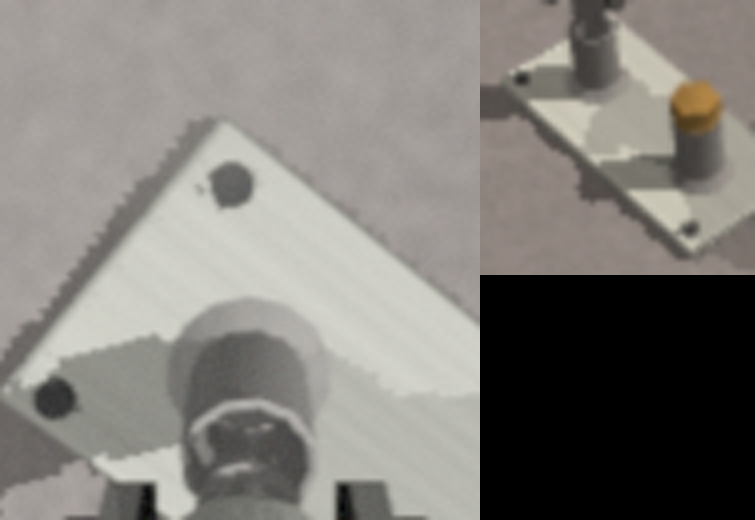

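Emit:
step_arm:
  plan: "0 0 0.2 0 24; 0 0 0.4 0 24; 0 0 0.6 0 24; 0 0 0.8 0 24; 0 0 0.8 0 24"

```text
time_s: 20.0
eef_pos: [459.4, -207.6, 22.8]
ee_rot: [-0.0, 0.149, 0.989, 0.0]
force: [0.1, 0.4, -1.8]
grip_width: 0.292
```

Emit:
step_arm:
  plan: "0 0 0.15 0 24; 0 0 0.3 0 24; 0 0 0.3 0 24"

```text
time_s: 20.3
eef_pos: [459.4, -207.6, 19.9]
ee_rot: [-0.0, 0.149, 0.989, 0.0]
force: [-0.1, -0.6, -1.5]
grip_width: 0.292
```

Tip should be inside by ~4 mm with no contact force; continuing.

Emit:
step_arm:
  plan: "0 0 0.2 0 24; 0 0 0.4 0 24; 0 0 0.6 0 24; 0 0 0.6 0 24"

```text
time_s: 20.7
eef_pos: [459.4, -207.6, 13.8]
ee_rot: [-0.0, 0.149, 0.989, 0.0]
force: [-0.1, 0.2, -0.8]
grip_width: 0.294
```

Emit:
step_arm:
  plan: "0 0 0.2 0 24; 0 0 0.4 0 24; 0 0 0.6 0 24; 0 0 0.8 0 24; 0 0 0.8 0 24"

```text
time_s: 21.2
eef_pos: [459.4, -207.6, 5.8]
ee_rot: [-0.0, 0.149, 0.989, 0.0]
force: [-0.4, 0.6, -1.3]
grip_width: 0.294
```

Emit:
step_arm:
  plan: "0 0 0.1 0 24; 0 0 0.2 0 24; 0 0 0.3 0 24; 0 0 0.3 0 24"

```text
time_s: 21.6
eef_pos: [459.5, -207.6, 3.0]
ee_rot: [-0.0, 0.149, 0.989, 0.0]
force: [-0.5, -0.3, -2.4]
grip_width: 0.289
```

Emit:
step_arm:
  plan: "0 0 0.1 0 24; 0 0 0.2 0 24; 0 0 0.2 0 24"

```text
time_s: 21.9
eef_pos: [459.5, -207.6, 1.0]
ee_rot: [-0.0, 0.149, 0.989, 0.0]
force: [0.8, 0.8, -1.9]
grip_width: 0.291
```

Emit:
step_arm:
  plan: "0 0 0.1 0 24; 0 0 0.15 0 24; 0 0 0.15 0 24"

```text
time_s: 22.2
eef_pos: [459.6, -207.7, -0.3]
ee_rot: [0.0, 0.149, 0.989, -0.0]
force: [-1.0, 1.1, 0.5]
grip_width: 0.29
```

Emit:
step_arm:
  plan: "0 0 0.05 0 24; 0 0 0.1 0 24; 0 0 0.1 0 24"

```text
time_s: 22.5
eef_pos: [459.6, -207.7, -0.5]
ee_rot: [0.0, 0.149, 0.989, -0.0]
force: [-3.6, 2.1, 10.5]
grip_width: 0.29
```

Emit:
step_arm:
  plan: "0 0 -0.1 0 24; 0 0 -0.1 0 30; 0 0 -0.1 0 35; 0 0 -0.1 0 42; 0 0 -0.1 0 45; 0 0 -0.1 0 45"

```text
time_s: 23.1
eef_pos: [459.6, -207.7, -0.4]
ee_rot: [0.0, 0.149, 0.989, -0.0]
force: [-0.0, 0.1, -0.4]
grip_width: 0.451
```

Emit:
step_arm:
  plan: "0 0 -0.5 0 45; 0 0 -1.5 0 45; 0 0 -3 0 45; 0 0 -5 0 45; 0 0 -7 0 45; 0 0 -10 0 45; 0 0 -14 0 45; 0 0 -18 0 45; 5 0 -18 0 45; 8 0 -18 0 45"

```text
time_s: 24.1
eef_pos: [381.9, -183.6, 181.2]
ee_rot: [0.001, 0.149, 0.989, -0.001]
force: [-0.2, -0.9, -0.1]
grip_width: 0.45
```

```bash
python3 - <<'E'
from h import *
s=readout.sense();print(s['time_s'],s['eef_pos'],s['force'],s['grip_width'])
im,d=cams.capture('scene');im2,d2=cams.capture('wrist')
k=K('wrist');P=cloud('wrist',np.ones_like(d2,bool),d2,k);Q=P[(np.hypot(P[:,0]-459,P[:,1]+207)<20)&(P[:,2]>70)&(P[:,2]<85)]
print(len(Q),np.median(Q,0),cv2.minEnclosingCircle(Q[:,:2].astype(np.float32)) if len(Q) else 0)
a=cv2.resize(im[130:230,220:330,::-1],(440,400),interpolation=2);c=cv2.resize(im[110:180,410:480,::-1],(300,300),interpolation=2)
o=np.zeros((400,760,3),np.uint8);o[:,:440]=a;o[:300,450:750]=c;cv2.imwrite('pics/s8.png',o)
E
```

```text
24.1 [ 381.86211211 -183.6232615   181.21276465] [-0.20704552 -0.89725173 -0.09058297] 0.4501638501248535
430 [ 459.11582459 -207.23424276   77.10737896] ((460.4125061035156, -207.90362548828125), 13.555705070495605)
```

View pics/s8.png

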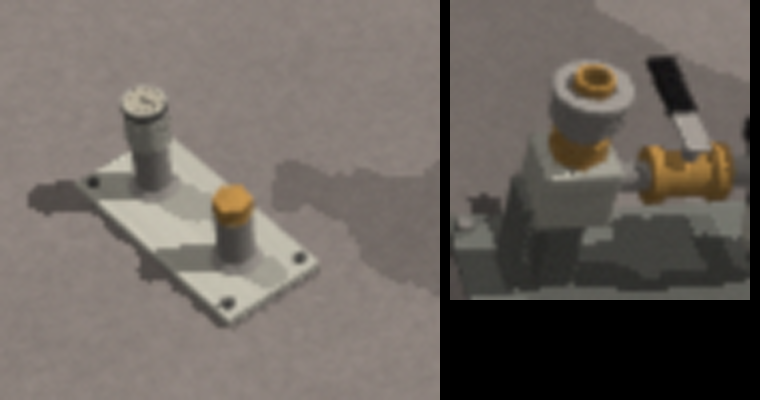

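The gauge stands home in the socket (its top measures 77 mm, as expected). The sleeve is forward and the robot is clear. I let the arm settle, then hand in.

Emit:
step_arm:
  plan: "0 0 0 0 45; 0 0 0 0 45; 0 0 0 0 45"

```text
time_s: 24.5
eef_pos: [383.6, -184.3, 179.6]
ee_rot: [-0.0, 0.149, 0.989, 0.0]
force: [0.3, -0.0, 0.2]
grip_width: 0.451
```

```bash
python3 -c "
from h import *
print(workorder.finish_job())"
```

```text
the job is handed in; nothing more can be done
None
```

The gauge is off the coupling and parked in the empty socket, and I handed the job in at 24.5 s. The hand-in gave no verdict.

- **Removal:** I felt for the sleeve and eased it back onto its stop. The wrist force was about 17 N there and read 18 N as the fingers closed on the gauge. That is under the 20 N harm level and the 25 N fail limit. The gauge then came straight out with no more than about 7 N of pull read.
- **Parking:** It went into the socket without side contact until the shoulder met the rim, at about 10 N. I then backed off, let go and withdrew.
- **Last checks:** The gauge's top measured 77.1 mm above the bench, against 77 mm when fully home. Its centre was at about (460, -208) mm, within about 1.5 mm of the measured socket axis. In the last picture the gauge looks upright, the sleeve is forward, the blanking plug is in place, and the robot was touching nothing. I did not re-measure the screwdriver, mouse and carton afterwards; the arm never went near them.
- **Disagreement:** The reported TCP height did not match the cameras. With the fingers about 39% open, both cameras saw the real fingertips about 37 mm above the reported TCP; the stated finger swing explains only part of that. I went by the pictures and the contact forces instead.

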